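# Lock the orange-beaded abacus for transport

### The arm

A 6-joint arm with a two-finger parallel gripper is mounted at the origin on the work surface. World frame = base frame: x ahead of the robot, y to its left, z up, the work surface at z = 0. Lengths are in m, angles in degrees, forces in N, time in s.
With the tool pointing down it reaches from about 0.35 to 0.975 m from the base axis. Payload 4.9 kg.
Tool frame: the origin (TCP) lies at the very end of the fingers, on their centre line; the grasp point (between the pads) lies bot.grasp_offset behind it (bot.grasp_offset is the distance from the TCP to the grasp point, in m); z points along the fingers, y is the line along which they close (so a half turn about z gives the same grasp; the last joint's range is limited). The gripper opens to 85 mm and grips with 20 to 120 N. Pads are 22 mm wide; open, the fingers measure 114 mm over their backs; the gripper's body (76 mm by 85 mm) begins 54 mm behind the grasp point. The pads swing forward as they close: fully open they stand 13 mm farther back than shut.
Start: joints at [-73.74, 3.019, 92.412, -0, 84.569, -6.818], TCP at [0.245, -0.575, 0.231] pointing down, gripper open.
Joint ranges: [-172.51, 172.51], [-57.92, 126.97], [3.15, 148.05], [-58.71, 238.71], [5.1, 150.11], [-179.66, 179.66]. Speed limits (degrees/s): [147.25, 147.25, 180, 180, 180, 180].

### API

Orientations are given as a 3x3 rotation matrix whose columns are the frame's x, y, z axes.
In Python, from plant import bot gives the robot as it stands. Calls block until the motion is done:
- bot.movep(position, orientation): joint-space move of the TCP to a pose.
- bot.line_to(position, frame=None, max_speed=0.15, f_stop=None): straight line of the TCP; frame=None keeps the orientation; max_speed is the mean speed in m/s. With f_stop (N) it stops when the force on the tool has changed by that much, and returns True; else False.
- bot.movej(angles): joint-space move.
- bot.ungrasp() and bot.gripper_close(strength=None): open the fingers fully, or close them until they stop; strength is the grip in N (None keeps the last).
- bot.dwell(seconds).
- bot.inverse_kinematics(position, orientation): joint angles nearest the present ones, or None.
- bot.capture(name): name is "scene" or "top" or "wrist"; returns the picture (420x560x3 uint8, blue, green, red); there is no depth.
- bot.camera_params(name): a dict with "fx", "fy", "cx", "cy" (pixels), "distortion" ([k1, k2, p1, p2, k3] as OpenCV has them; the pictures are not rectified), "R" (3x3) and "t" (3): a world point X has camera coordinates R X + t; the wrist camera has in their place "tool_from_camera" (4x4, takes a point from camera to tool coordinates, whose origin is the TCP and whose axes are the flange's). Camera axes: x right, y down, z forward; pixel columns grow to the right and rows downward; lengths in m; the calibration is good to about 2 mm. A picture is of the moment at which its call begins: read the wrist's pose just before it. camera_params takes no time and is no camera call.
A pose or a line that the arm cannot do raises bot.MotionError and nothing moves.
- bot.hand_in(): hands the job in; it is judged then, once.
Readings, each from a call of its own:
- bot.current_time_s(): time.
- bot.current_joint_pos(): joint angles.
- bot.current_qvel(): joint speeds.
- bot.current_effort(): joint torques, N m.
- bot.current_ee_pos(): TCP position.
- bot.current_tcp_rot(): TCP orientation.
- bot.current_force(): force on the tool from outside, world axes, zero at the start.
- bot.current_wrist_torque(): the same for the moment, N m.
- bot.current_finger_gap(): finger opening in m.
- bot.current_finger_force(): force on a finger pad.
Only numpy, scipy, OpenCV 4.12 (cv2) and the standard library are available. Lean on these libraries where they do the work, as an engineer would, in place of code of your own. Each camera call takes 0.05 s, during which the arm holds its last target. There are 200 camera calls.

### The job

Two abaci lie on the contest table, each with a spring plunger and a sliding keeper at its end. Lock the one with the orange-brown beads for transport: push its plunger well down into the housing, slide the keeper fully under the steel bridge while it is down, then let go so that the bridge traps it. Leave the plunger of the blue-beaded abacus up.

Things in the scene. Friction and masses are not known exactly. Their poses are not given: they have to be found in the camera images.
- orange_grip (a point): Top centre, 92 mm above the table, of the white grip block with yellow top on the keeper of the orange-brown-beaded abacus: 28 mm (x) by 16 (y) by 30 tall. x points level along the abacus from the lock towards the beads, z up. The grip stands on the keeper's yellow plate (x -20 to 45 mm from the grip, 44 wide, 6 thick; upper face 30 mm below this point), the plate on the plunger.
- orange_plunger (a joint): Push-down of the orange abacus's plunger, with the keeper riding on it, m: 0 up, 0.024 bottom stop. The spring pushes up with 5 N (top) to 11 N (bottom) and returns it at once unless trapped; trapped under the bridge it reads about 0.012. Black housing, 68 mm wide, top face 30 mm above the table. The abacus is fixed to the table, 340 mm long, beads up to 25 mm high.
- orange_keeper (a joint): Slide of the orange abacus's keeper along its x, m: 0 back, 0.022 end stop, fully under the bridge. Starts at 0 to 0.003, friction 1 to 2 N, stays where left. The bridge is a fixed steel bar across the abacus, 49 to 63 mm ahead (x) of the grip's 0 place, 50 to 66 mm above the table: it blocks the plate after 4 mm unless the plunger is 12 mm or more down.
- blue_plunger (a joint): Push-down of the plunger of the other abacus, which has blue beads and is otherwise alike, m: 0 is up, 0.024 the bottom stop. To be left up.

How it is judged (in metres and radians):
On the way:
1. the orange plunger is pushed down 11 mm or more before its keeper is under the bridge (keeper slid less than 10 mm) (value of joint orange_plunger above 0.011 m and value of joint orange_keeper below 0.01 m), for 0.02 s.
At the end, for the whole second after the job is handed in: The orange keeper is slid at least 14 mm of its 22 mm, so that it lies under the bridge, and the released plunger stays down at least 9 mm, at rest; the blue plunger is up (less than 6 mm down) (value of joint orange_plunger above 0.009 m and value of joint orange_keeper above 0.014 m and velocity of joint orange_plunger between -0.005 and 0.005 m/s and value of joint blue_plunger below 0.006 m); the robot touches nothing.
It fails at once if the plunger of the blue-beaded abacus is pushed down 6 mm or more (value of joint blue_plunger above 0.006 m).
It also fails if it takes over 32 s, if anything falls off the work surface, if the arm or the gripper's body presses on something with over 40 N, if the wrist force passes 120 N, or if a joint passes its speed limit or range.

## Working session

There is one attempt and no reset: what is moved stays moved. The work goes in short steps, each a Python script; the robot and the scene stay as the last script left them, time stands still between calls to the robot, and variables do not carry over. Pictures are saved under pics/ and viewed, at most 10 in all, crops included, and the job is handed in when it is done.

```bash
ls; mkdir -p pics; python3 - <<'E'
from plant import bot
import cv2,numpy as np
for n in ("scene","top"):
    cv2.imwrite(f"pics/{n}0.png",bot.capture(n))
    p=bot.camera_params(n); print(n,p)
print(bot.grasp_offset,bot.current_tcp_rot(),bot.current_time_s())
E
```

```text
pics
scene {'fx': 437.44679409013935, 'fy': 437.44679409013935, 'cx': 280.6015010793004, 'cy': 209.32811371039432, 'distortion': array([-0.06952647,  0.        ,  0.        ,  0.        ,  0.        ]), 'R': array([[-0.86584422,  0.5003075 , -0.00248786],
       [ 0.39013949,  0.67205507, -0.6293911 ],
       [-0.31321711, -0.54592526, -0.77708472]]), 't': array([ 0.46435128, -0.13451529,  0.9964015 ])}
top {'fx': 427.3648224859366, 'fy': 427.3648224859366, 'cx': 283.5003858162259, 'cy': 208.70443118709107, 'distortion': array([-0.00080498,  0.        ,  0.        ,  0.        ,  0.        ]), 'R': array([[ 0.02386133, -0.99971475, -0.00102668],
       [-0.99055879, -0.02350409, -0.13505868],
       [ 0.13499602,  0.00423967, -0.99083707]]), 't': array([-0.00130516,  0.54115162,  0.84333538])}
0.0187 [[ 9.19966380e-01  3.91996969e-01 -4.86180137e-04]
 [ 3.91997191e-01 -9.19964695e-01  1.77845484e-03]
 [ 2.49880344e-04 -1.82669990e-03 -9.99998300e-01]] 0.1
```

View pics/top0.png

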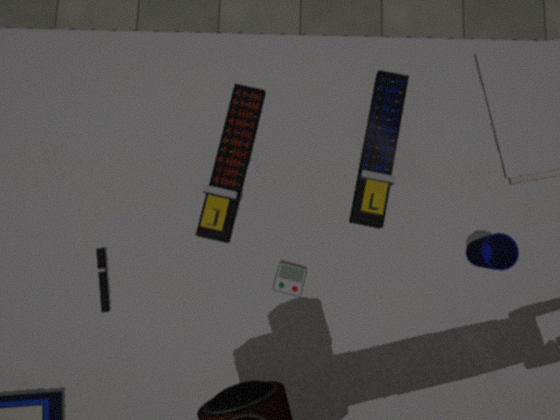

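View pics/scene0.png

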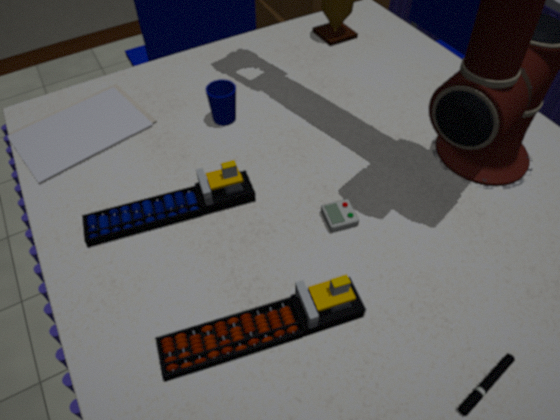

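The top view shows the orange-brown abacus on the left, with its lock at about (213,212), and the blue one on the right at about (373,197). The scene view shows the orange lock near (335,290). Both grips stand on yellow plates, next to grey bridges. Next I'll enlarge the orange lock.

```bash
python3 - <<'E'
import cv2,numpy as np
a=cv2.imread("pics/top0.png")[175:250,180:260]
b=cv2.imread("pics/scene0.png")[265:340,285:375]
f=lambda i:cv2.resize(np.clip(i.astype(float)*1.7,0,255).astype(np.uint8),(400,400*i.shape[0]//i.shape[1]),interpolation=cv2.INTER_NEAREST)
A,B=f(a),f(b);h=max(A.shape[0],B.shape[0]);c=np.zeros((h,800,3),np.uint8);c[:A.shape[0],:400]=A;c[:B.shape[0],400:]=B
cv2.imwrite("pics/crop1.png",c)
E
```

```text
(no output)
```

View pics/crop1.png

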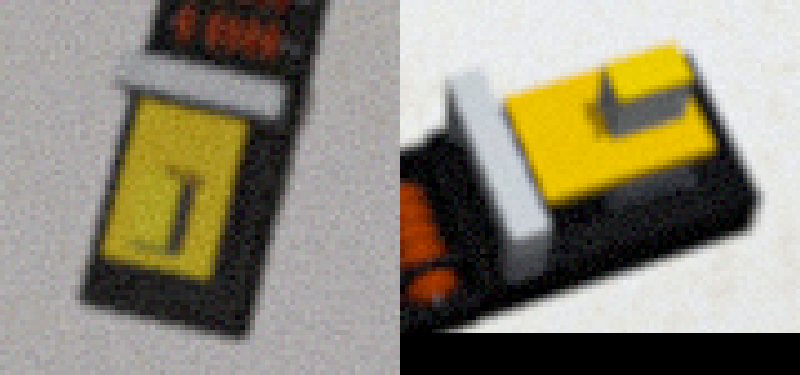

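The crop shows the orange plate clearly. The bridge is at its upper end, with beads beyond, and the grip is the raised block at about (213,217) in the top view. I'll measure the plate in the top view and then check it with the wrist camera.

```bash
cat > h.py <<'E'
import cv2,numpy as np
from plant import bot
def cam(n):
    p=bot.camera_params(n); K=np.array([[p['fx'],0,p['cx']],[0,p['fy'],p['cy']],[0,0,1]])
    if n=="wrist":
        T=np.eye(4);T[:3,:3]=bot.current_tcp_rot();T[:3,3]=bot.current_ee_pos();T=T@p['tool_from_camera']
        R=T[:3,:3].T;t=-R@T[:3,3]
    else: R,t=p['R'],p['t']
    return K,np.array(p['distortion']),R,t
def to_plane(c,px,z):
    K,d,R,t=c; u=cv2.undistortPoints(np.float64(px).reshape(-1,1,2),K,d).reshape(-1,2)
    v=np.c_[u,np.ones(len(u))]@R; o=-R.T@t
    return o+v*((z-o[2])/v[:,2])[:,None]
def yellow(img):
    h=cv2.cvtColor(cv2.GaussianBlur(img,(3,3),0),cv2.COLOR_BGR2HSV)
    m=cv2.inRange(h,(20,110,50),(38,255,255)); return m
def plate(c,img,near,z=0.062):
    """centre, x axis angle guess (long side), size of the yellow blob nearest pixel `near`"""
    cs,_=cv2.findContours(cv2.morphologyEx(yellow(img),cv2.MORPH_CLOSE,np.ones((9,9))),cv2.RETR_EXTERNAL,cv2.CHAIN_APPROX_NONE)
    k=min((k for k in cs if cv2.contourArea(k)>100),key=lambda k:np.linalg.norm(k.reshape(-1,2).mean(0)-near))
    w=to_plane(c,k.reshape(-1,2),z)[:,:2]
    r=cv2.minAreaRect((w*1000).astype(np.float32)); b=cv2.boxPoints(r)/1000
    e=b[1]-b[0]; f=b[2]-b[1]; l=e if np.hypot(*e)>np.hypot(*f) else f
    return b.mean(0),l/np.hypot(*l),r[1],k
E
python3 - <<'E'
from h import *
for n,px in (("top",(213,212)),("top",(373,197))):
    c=cam(n); ce,l,s,k=plate(c,cv2.imread(f"pics/{n}0.png"),px); print(n,ce,l,s,"grip",ce-np.sign(l[0])*l*0.0125)
# direction from frame dark ends
c=cam("top");print(to_plane(c,[(213,238),(249,88)],0.03))
c=cam("scene");print(to_plane(c,[(340,283)],0.092), -c[2].T@c[3])
E
```

```text
top [0.52735883 0.14969796] [ 0.97964084 -0.20075788] (46.78373336791992, 67.7135009765625) grip [0.5151133  0.15220743]
top [ 0.56646526 -0.17011088] [ 0.9841162  -0.17752562] (46.61801528930664, 67.3508071899414) grip [ 0.5541638  -0.16789182]
[[0.47772538 0.15507591 0.03      ]
 [0.80305448 0.09232205 0.03      ]]
[[0.51915691 0.15527862 0.092     ]] [0.7666256  0.402044   0.69078089]
```

```bash
cat >> h.py <<'E'
def frame(ax):
    x=np.array([ax[0],ax[1],0]);z=np.array([0,0,-1.]);return np.c_[x,np.cross(z,x),z]
E
python3 - <<'E'
from h import *
ax=np.array([0.9803,-0.1975]);ax/=np.hypot(*ax)
bot.movep([0.515,0.153,0.27],frame(ax)); bot.dwell(0.2)
c=cam("wrist");im=bot.capture("wrist");cv2.imwrite("pics/w1.png",im)
print(bot.camera_params("wrist")["tool_from_camera"],bot.current_ee_pos(),bot.current_joint_pos(),bot.current_time_s())
np.save("w1.npy",np.array([*c],dtype=object),allow_pickle=True)
K,d,R,t=c;px=cv2.projectPoints(np.array([[0.515,0.153,.092],[.527,.15,.062]]),cv2.Rodrigues(R)[0],t,K,d)[0].reshape(-1,2);print(px)
print(plate(c,im,px[1])[:3])
E
```

```text
[[ 4.93534346e-04 -9.64198088e-01 -2.65182585e-01  6.66551335e-02]
 [ 9.99999659e-01  6.51448035e-04 -5.07540010e-04  1.25441306e-03]
 [ 6.62121781e-04 -2.65182244e-01  9.64198081e-01 -1.42837642e-01]
 [ 0.00000000e+00  0.00000000e+00  0.00000000e+00  1.00000000e+00]] [0.51513137 0.15265766 0.2699921 ] [ 8.56982020e+00 -1.02241601e+01  1.01394488e+02 -1.80553343e-03
  8.88305138e+01  1.09997938e+02] 3.0917
[[279.3733854  191.57801265]
 [279.96828587 176.06196026]]
(array([0.5271489 , 0.14748149], dtype=float32), array([ 0.9834706 , -0.18106784], dtype=float32), (44.577083587646484, 66.66654968261719))
```

View pics/w1.png

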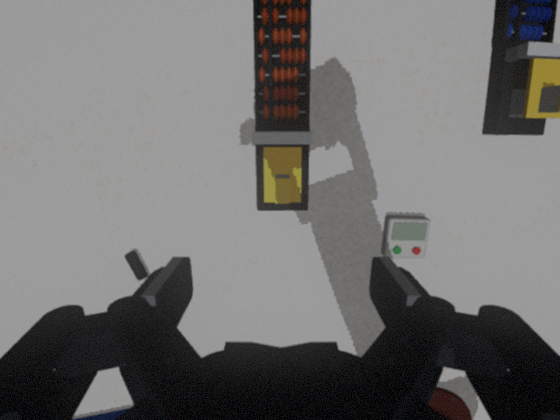

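The wrist view shows the orange plate at about (283,176), with the grip in the arm's shadow and the abacus aligned with the tool. I'll take one closer look for a finer fix.

```bash
python3 - <<'E'
from h import *
ax=np.array([0.982,-0.19]);ax/=np.hypot(*ax)
bot.line_to([0.515-.03*ax[0],0.151-.03*ax[1],0.16],frame(ax)); bot.dwell(0.2)
c=cam("wrist");im=bot.capture("wrist")
K,d,R,t=c;px=cv2.projectPoints(np.array([[0.515,0.151,.092],[.527,.1486,.062]]),cv2.Rodrigues(R)[0],t,K,d)[0].reshape(-1,2);print(px)
ce,l,s,k=plate(c,im,px[1]);print(ce,l,s,ce-.0125*l,bot.current_ee_pos())
x,y=px[0].astype(int)
im2=np.clip(im.astype(float)*1.6,0,255).astype(np.uint8);cv2.drawContours(im2,[k],-1,(0,0,255),1);cv2.circle(im2,(x,y),1,(255,0,255),-1)
y0,x0=max(y-100,0),x-100;print(x0,y0)
cv2.imwrite("pics/w2.png",cv2.resize(im2[y0:y+50,x0:x+100],None,fx=4,fy=4,interpolation=cv2.INTER_NEAREST))
E
```

```text
[[279.52760946 182.58174944]
 [279.80796336 161.0260668 ]]
[0.52723646 0.14699025] [ 0.9814839  -0.19154489] (45.001102447509766, 66.99847412109375) [0.5149679  0.14938456] [0.48627645 0.15677327 0.16104911]
179 82
```

View pics/w2.png

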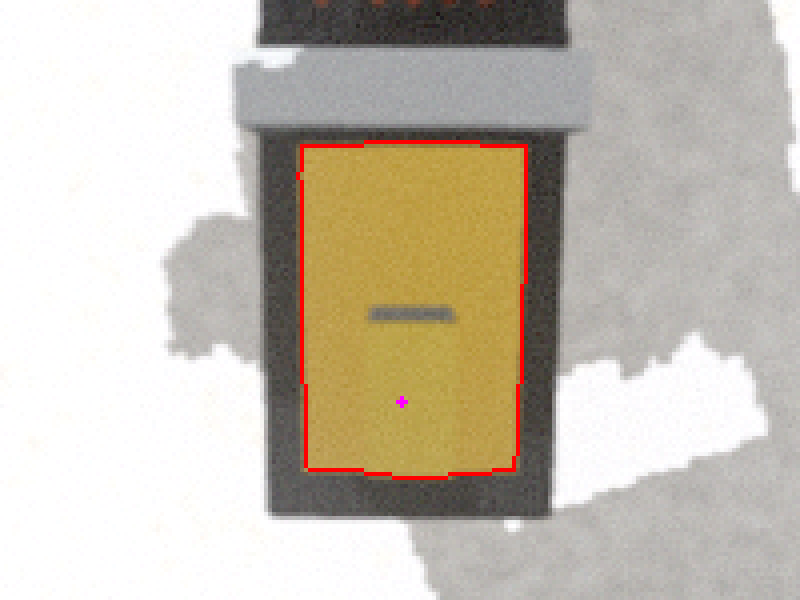

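The contour fits the plate. The grip's top face runs from row 306 to row 478 of the crop, centred on column 411. That is about 1.5 mm to the right (-y) of my earlier estimate. Now I'll descend and grip.

```bash
python3 - <<'E'
from h import *
c=cam("wrist")
g=to_plane(c,[(281.75,158.6),(282,201.5)],.092)[:,:2];print(g,g.mean(0))
ax=np.array([0.9815,-0.1915]);ax/=np.hypot(*ax);F=frame(ax)
p=np.array([0.5150,0.1500])
bot.line_to([*p,0.16],F);bot.dwell(.1);f0=bot.current_force()
print(bot.line_to([*p,0.066],F,0.06,f_stop=6),bot.current_ee_pos());bot.dwell(.2)
f1=bot.current_force();bot.gripper_close(20);bot.dwell(.2)
f=bot.current_force();print(f0,f1,f,"lat",(f-f1)@F,bot.current_finger_gap(),bot.current_finger_force(),bot.current_ee_pos(),bot.current_time_s())
E
```

```text
[[0.53124141 0.1462212 ]
 [0.50085986 0.15187349]] [0.51605063 0.14904734]
False [0.51532877 0.1500645  0.06647315]
[ 0.26049519  0.35666562 -0.63975679] [-0.03132354  0.46718322 -0.06557291] [0.24725993 4.58034501 0.05862012] lat [-0.51423708 -4.09038737 -0.12419303] 0.01538524955504636 26.84997908771038 [0.51514214 0.15053157 0.06616199] 7.45
```

```bash
python3 - <<'E'
from h import *
F=bot.current_tcp_rot();ax=np.array([0.9815,-0.1915]);ax/=np.hypot(*ax);F=frame(ax)
e=bot.current_ee_pos();p=np.array([e[0],e[1]]);z0=e[2]
bot.gripper_close(70);bot.dwell(.1)
def s(m): bot.dwell(.15);q=bot.current_ee_pos();print(m,(q[:2]-p)@ax,q[2]-z0,bot.current_force()@F,bot.current_finger_gap(),bot.current_time_s())
s("grip")
r=bot.line_to([*p,z0-0.0195],F,0.03,f_stop=30);s(("down",r))
z=bot.current_ee_pos()[2]
r=bot.line_to([*(p+ax*0.0225),z0-.0195],F,0.02,f_stop=25);s(("slide",r))
cv2.imwrite("pics/s1.png",bot.capture("scene")[255:345,270:400].repeat(5,0).repeat(5,1))
E
```

```text
grip 2.0961847032655097e-05 8.14007302368247e-05 [-2.17666509 -4.60976032 -1.70450745] 0.014795528352432957 7.9167
('down', False) 0.0016697186832959866 -0.017432309848077504 [-0.48640185 -1.47205899 -9.11015829] 0.014783516478992212 8.8583
('slide', False) 0.021925800786717495 -0.018533461215755886 [-5.45524882 -2.2448223  -9.50395225] 0.014933153779301874 10.2833
```

View pics/s1.png

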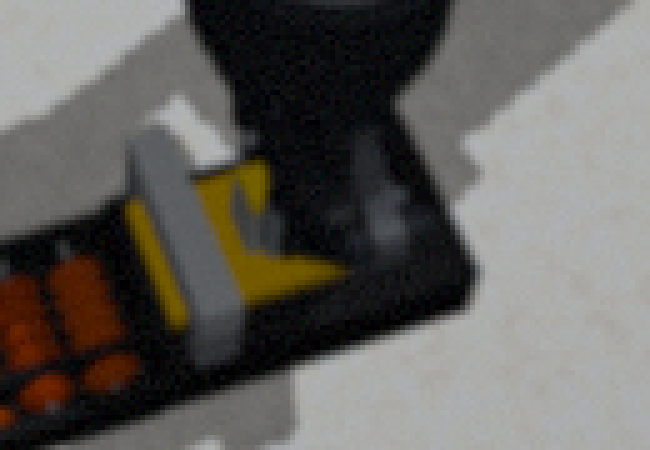

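The plate's yellow front edge now shows beyond the bridge at about (155,270) in the crop, so the keeper is fully under it. Next I'll ease up, release and retreat.

```bash
python3 - <<'E'
from h import *
e=bot.current_ee_pos()
bot.line_to(e+[0,0,.006],None,.03,f_stop=25);print(bot.current_force())
bot.ungrasp();bot.dwell(.2);e=bot.current_ee_pos();print(bot.current_finger_gap(),bot.current_force())
bot.line_to([e[0],e[1],.22],None,.12);bot.dwell(.2)
bot.line_to([e[0]-.12,e[1],.24],None,.15);bot.dwell(.3)
print(bot.current_force(),bot.current_time_s())
cv2.imwrite("pics/s2.png",bot.capture("scene")[150:345,80:400].repeat(2,0).repeat(2,1))
E
```

```text
[-2.81780908  3.44453534  8.78751776]
0.0853606141997973 [-0.18043202 -0.27934773 -0.5226385 ]
[ 0.26749654 -0.16206555  0.01560866] 14.5917
```

View pics/s2.png

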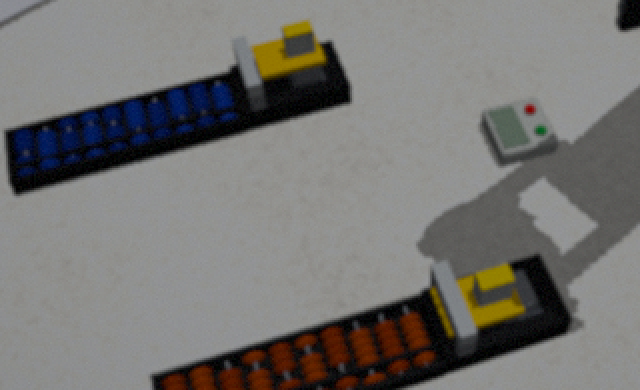

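The orange keeper is down and still trapped under the bridge, with its plate edge showing beyond the bar at about (440,310). The blue plunger is up and the arm is clear of both.

```bash
python3 -c "
from plant import bot
print(bot.hand_in())"
```

```text
the job is handed in; nothing more can be done
None
```

The job is handed in: the last picture shows the orange-brown abacus's plunger down with its keeper trapped under the bridge and the blue plunger up, though the hand-in returned no verdict.

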